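Refit the lever of a bench shut-off valve and close it

TASK

The lever has been taken off the brass shut-off valve on the bench and its stem left partly open. Put the lever back on the splined stem: it goes on in one position only, so rest it lightly on the stem and turn it, without forcing it, until the splines mesh, and slide it fully home. Then close the valve by swinging the lever clockwise (seen from above) until its arm rests gently against the stop pin, let go, and leave the other things on the bench where they are.

Things in the scene. Friction and masses are not known exactly. Their poses are not given: they have to be found in the camera images.
- valve: Brass shut-off valve fixed on a grey plate 120 (x) x 100 (y) x 8 mm. Origin: centre of the plate's underside, straight below the stem's axis; z up. The pipe with its two hose barbs runs along y, 37 mm up. Call A the turn of lever or stem relative to the valve, counter-clockwise from above: 0 = arm along the valve's -x (shut, across the pipe), 1.57 = arm along its -y (fully open).
- stem_seat (a point): Centre of the brass shoulder (40 mm across, 80 mm above the valve's origin) on the stem's axis; axes as the valve's. The middle of the hub's underside must come to rest here. The collar is 5 mm thick; the neck below it is 33 mm across.
- spline_top (a point): On the stem's axis, at the top of its splined part, 18 mm above the shoulder; axes are the valve's and do not turn with the stem. Splines: 28 mm across, six teeth, five grooves 4.9 mm wide; the sixth gap is filled and has a red dot on its end: the lever's arm will point from the axis to that dot.
- pilot_top (a point): Top of the stem: a smooth round pilot, 16.4 mm across, tapered over its last 4 mm, standing 12 mm above the splines. The stem turns stiffly (0.25 Nm) about the vertical and stays where left. At the start its A is anywhere from 0.35 to 1.55 rad; this is not reported and must be seen or felt. The frame's axes are the valve's.
- stop_pin (a point): Steel stop pin, 8 mm across, upright; this point lies on its axis, at the height of a seated arm's middle; its top is 2.5 mm higher. It stands at x = -62, y = +12 mm of the valve, on a bracket 20 mm below the shoulder. The seated arm touches it at A = 0. The lever may load the splines' ends with up to 35 N, and once seated the valve with up to 60 N.
- lever: The loose lever, about 0.25 kg, lying on its hub on the bench; origin: centre of the hub's underside, z up along the bore; the arm runs along its -x. A = its turn about z less the valve's.
- lever_hub (a point): Centre of the lever's steel hub, half-way up (13 mm over its underside); axes as the lever's. The hub is 26 mm high and 45 mm across, with two flats 26 mm long and 46 mm apart that face the lever's +y and -y, good to grip from above.
- lever_bore (a point): Middle of the bore's lower mouth. Through bore 31 mm across with five keys, 3.2 mm wide, reaching in to 9.2 mm from the axis: 1 mm clear of the pilot, 0.85 mm free each side in the grooves (meshes within about 4 degrees either way). The key toward the arm is missing. Out of mesh the keys rest on the splines' ends; in mesh the hub slides freely down 18 mm to the shoulder.
- lever_grip (a point): Centre of the blue grip, 92 mm from the bore's axis along the lever's -x and 18.5 mm above the hub's underside. The grip is 44 long, 21 wide and 14 mm high; the bare arm between hub and grip is 16 mm wide, 9 mm thick, at the same height.
- white_bottle: Bystander: tall white bottle with a blue cap, 66 mm across, 165 mm high; origin under its centre.
- brown_bottle: Bystander: amber bottle with a black cap, 56 mm across, 115 mm high; origin under its centre.
- green_beaker: Bystander: grey-green beaker, 85 mm across, 108 mm high; origin under its centre.
- bench_timer: Bystander: white count-down timer, 62 x 78 x 21 mm; origin under its centre.
- tape: Bystander: roll of tape, 96 mm across, 25 mm high; origin under its centre.
- shears: Bystander: scissors with green handles, 206 x 84 x 11 mm; origin under their centre.
- marker: Bystander: black marker pen, 12 x 136 x 12 mm; origin under its centre.
There are look-alikes about, which are no part of the job. Of the things that look like the valve, the larger one is meant.

How it is judged:
By the outcome, as a careful person would: the job done as asked, in the order asked, and still so for the second after the job is handed in, with the robot touching nothing.
It also fails if it takes over 67 s, if anything falls off the work surface, if the arm or the gripper's body presses on something with over 40 N, if the wrist force passes 120 N, or if a joint passes its speed limit or range.

ROBOT

A 7-joint arm with a two-finger parallel gripper is mounted at the origin on a cart in front of the work surface, level with it; the furniture and walls round the work are solid. World frame = base frame: x ahead of the robot, y to its left, z up, the work surface at z = 0. Lengths are in m, angles in rad, forces in N, time in s.
With the tool pointing down it reaches from about 0.35 to 0.9 m from the base axis. Payload 8.1 kg.
Tool frame: the origin (TCP) lies between the finger pads; the fingertips stand 11 mm ahead of it and the grasp point (between the pads) lies 8 mm behind it; z points along the fingers, y is the direction in which the jaws open and shut (so a half turn about z gives the same grasp; the last joint's range is limited). The gripper opens to 85 mm and grips with 20 to 120 N. Pads are 22 mm wide; open, the fingers measure 114 mm over their backs; the gripper's body (76 mm by 85 mm) begins 54 mm behind the grasp point. The pads swing forward as they close: fully open they stand 13 mm farther back than shut.
Start: joints at [1.197, 0.434, 0.025, 1.573, -0.012, 1.134, -0.075], TCP at [0.167, -0.602, 0.242] pointing down, gripper open.
Joint ranges: [-2.62, 2.62], [-0.44, 2.09], [-1.27, 1.32], [0.08, 2.57], [-1.32, 4.46], [0.12, 2], [-2.74, 2.74]. Speed limits (rad/s): [2.22, 2.22, 3.01, 3.01, 3.14, 3.14, 3.14].

INTERFACE

Orientations are given as a unit quaternion [w, x, y, z].
In Python, from station import robot gives the robot as it stands.
- The arm moves only by the tool arm_command, never from a script. Its argument "increments" is a list of rows, each an object of numbers: "dx", "dy", "dz": the shift along the tool's x, y, z in mm; "turn": the turn about the tool's z in rad. In form: [{"dx": .., "dy": .., "dz": .., "turn": ..}, ...]. A call has 1 to 5 rows; each row is the pose to reach, as a shift and turn from the pose measured when the call began, along the tool's axes at that moment; what a row does not reach only later rows make up. A row lasts 1/12 s, in which the tool goes at most 41.7 mm and 7.16 degrees, less where a joint would pass 70% of its speed; a pose out of reach is approached as far as the arm can. A call with a gripper value outside its range is refused whole. "claw" is the finger opening in mm, from 0 to 85.4, set as the call begins (left out, the last holds). The fingers move at their own pace and stop on an object; "force" is the grip in N (left out, the last holds). Time passes only in rows, so rows that repeat a pose let the fingers close. It gives the time, the measured TCP pose, the force and the opening at its end, in the units of the state.
- robot.state(): the state, without advancing time (a new reading comes with each control period).
- robot.get_image(name): name is "side" or "top" or "wrist"; returns the picture (400x640x3 uint8, red, green, blue); there is no depth.
- robot.get_calibration(name): a dict with "fov_y" (degrees; the focal length in pixels is half the picture's height over the tangent of half this angle, whatever the lens; pixels are square), "cx", "cy" (the principal point, pixels), "origin" and "rotation" of the camera in the world. Camera axes: x right, y up, looking along -z (the intrinsics and any distortion apply to the point x, -y, -z); pixel columns grow to the right and rows downward; lengths in m; the calibration is good to about 2 mm. The wrist camera is an equidistant fisheye: a pixel r from the principal point sees the ray r / f radians off the axis. A picture is of the moment at which its call begins: read the wrist's pose just before it. get_calibration takes no time and is no camera call; for the wrist camera it gives the pose at the moment of the call.
- robot.finish_job(): hands the job in, once; it reports no verdict.
The state is a dict: "time": time; "joint_positions": joint angles; "joint_vel": joint speeds; "tau": joint torques, N m; "tcp_pos": TCP position; "orientation": TCP orientation; "wrist_force": force on the tool from outside, world axes, zero at the start; "ft_torque": the same for the moment, N m; "finger_gap": finger opening in m.
Only numpy, scipy, OpenCV 4.12 (cv2) and the standard library are available. Lean on these libraries where they do the work, as an engineer would, in place of code of your own. Each camera call takes 0.05 s, during which the arm holds its last target.

## Working session

There is one attempt and no reset: what is moved stays moved. The work goes in short steps, Python scripts to look and compute and a tool call to move; the robot and the scene stay as the last step left them, time stands still between calls to the robot, and variables do not carry over. Pictures are saved under pics/ and viewed, and the job is handed in when it is done.

Besides the shell and the picture viewer there is one more tool, called after "Request:" by a JSON object that holds its "method" and its "body", one argument or row to a line. arm_command: Moves the arm, as the interface text tells. Its arguments: {"type":"object","properties":{"increments":{"type":"array","items":{"type":"object","properties":{"dx":{"type":"number"},"dy":{"type":"number"},"dz":{"type":"number"},"turn":{"type":"number"}}}},"claw":{"type":"number"},"force":{"type":"number"}},"required":["increments"]}

```bash
mkdir -p pics; ls
cat > h.py <<'E'
import numpy as np, cv2
from station import robot
def save(n,im): cv2.imwrite('pics/'+n,cv2.cvtColor(im,cv2.COLOR_RGB2BGR))
E
python3 - <<'E'
from h import *
s=robot.state(); print(s)
for n in ['side','top','wrist']:
    c=robot.get_calibration(n); print(n,c)
    save(n+'0.png',robot.get_image(n))
E
```

```text
pics
{'time': 0.0, 'joint_positions': array([ 1.19740612,  0.43518875,  0.02495223,  1.57412814, -0.01158815,
        1.13398975, -0.07511956]), 'joint_vel': array([-2.13516003e-04, -7.62701404e-04, -1.43057686e-04, -9.46219433e-05,
        2.76130009e-04, -8.93277753e-04, -1.09933880e-03]), 'tau': array([-4.01460611e-04, -6.70475292e+01,  1.02457903e+00, -3.16226327e+01,
        1.54817925e-02,  1.23386862e-02,  4.92080164e-05]), 'tcp_pos': array([ 0.16700246, -0.6017547 ,  0.24153498]), 'orientation': array([-7.64474344e-04,  9.90852215e-01,  1.34949144e-01, -1.76694629e-04]), 'wrist_force': array([-1.37432132,  0.53398435, -0.78626853]), 'ft_torque': array([ 0.01841477, -0.02609974,  0.04808115]), 'finger_gap': 0.08535751413695906}
side {'fov_y': 52.83364699479942, 'cx': 323.4219856986466, 'cy': 198.0182554635606, 'origin': array([0.53496724, 0.95823379, 0.98600282]), 'rotation': array([0.03258008, 0.00204717, 0.40282313, 0.91469551])}
top {'fov_y': 57.86308614265429, 'cx': 319.02179587675727, 'cy': 193.23010829616138, 'origin': array([ 0.23737849, -0.02163271,  1.4068877 ]), 'rotation': array([-0.69440436, -0.0747251 ,  0.0621859 ,  0.71298784])}
wrist {'fov_y': 65.70646984690485, 'cx': 317.5273166503873, 'cy': 200.46137474719106, 'origin': array([ 0.23653221, -0.58263354,  0.37389288]), 'rotation': array([ 0.78809808, -0.11333472,  0.08710882, -0.59872256])}
```

View pics/side0.png

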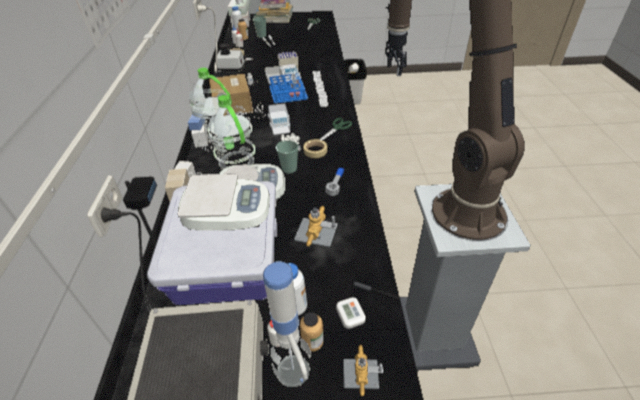

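View pics/top0.png

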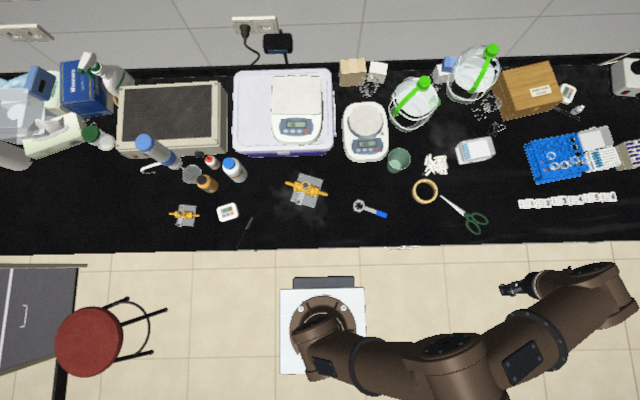

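View pics/wrist0.png

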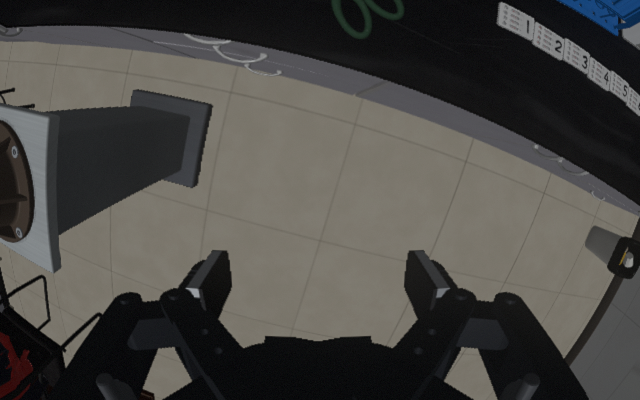

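The top view shows two valve-like things: one at (306,191) and a smaller one at (185,215). The first is the larger, so it is the one meant. The loose lever is at (370,208). I'll enlarge the crops to confirm and set up the projection.

```bash
cat >> h.py <<'E'
from scipy.spatial.transform import Rotation as R
def rot(q): return R.from_quat(q,scalar_first=True)
def ray(c,u,v,fish=False):
    f=200/np.tan(np.radians(c['fov_y'])/2)
    a,b=u-c['cx'],v-c['cy']
    if fish:
        r=np.hypot(a,b); t=r/f
        d=np.array([np.sin(t)*a/r,-np.sin(t)*b/r,-np.cos(t)])
    else: d=np.array([a/f,-b/f,-1])
    return rot(c['rotation']).apply(d)
def onz(c,u,v,z,fish=False):
    d=ray(c,u,v,fish); o=c['origin']; return o+d*(z-o[2])/d[2]
def proj(c,p,fish=False):
    f=200/np.tan(np.radians(c['fov_y'])/2)
    q=rot(c['rotation']).inv().apply(np.asarray(p)-c['origin'])
    x,y,z=q[...,0],-q[...,1],-q[...,2]
    if fish:
        r=np.hypot(x,y); t=np.arctan2(r,z); return np.stack([c['cx']+f*t*x/r,c['cy']+f*t*y/r],-1)
    return np.stack([c['cx']+f*x/z,c['cy']+f*y/z],-1)
def crop(im,x0,y0,w,h,k): return cv2.resize(im[y0:y0+h,x0:x0+w],None,fx=k,fy=k,interpolation=cv2.INTER_CUBIC)
E
python3 - <<'E'
from h import *
t=cv2.imread('pics/top0.png')[:,:,::-1]; s=cv2.imread('pics/side0.png')[:,:,::-1]
save('c1.png',np.vstack([crop(t,270,160,133,65,6),]))
save('c2.png',crop(s,280,160,80,95,6))
save('c3.png',crop(t,150,180,100,65,6))
c=robot.get_calibration('top'); d=robot.get_calibration('side')
print('valve plate',onz(c,306,191,0.02)[:2],onz(d,316,233,0.01)[:2])
print('small',onz(c,185,215,0.02)[:2])
print('hub',onz(c,359,205,0.02)[:2],onz(d,333,188,.02)[:2],'grip',onz(c,382,214,0.018)[:2],onz(d,340,172,.018)[:2])
E
```

```text
valve plate [0.52043382 0.05046372] [0.52630201 0.06103608]
small [0.43861889 0.52315036]
hub [ 0.45924988 -0.1539658 ] [ 0.45392295 -0.14647758] grip [ 0.42201329 -0.24100793] [ 0.41976524 -0.23920644]
```

View pics/c1.png

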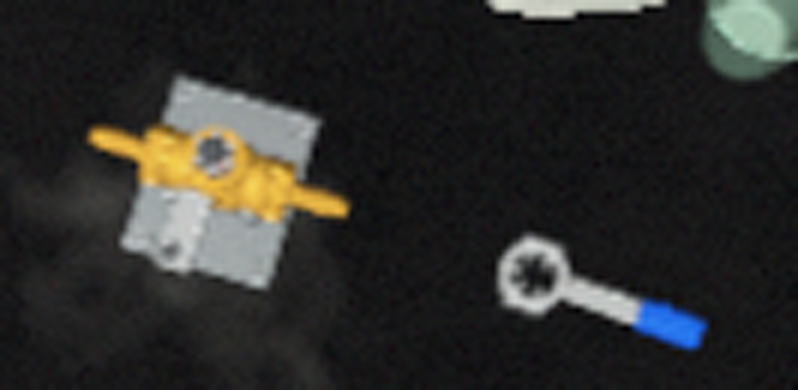

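View pics/c2.png

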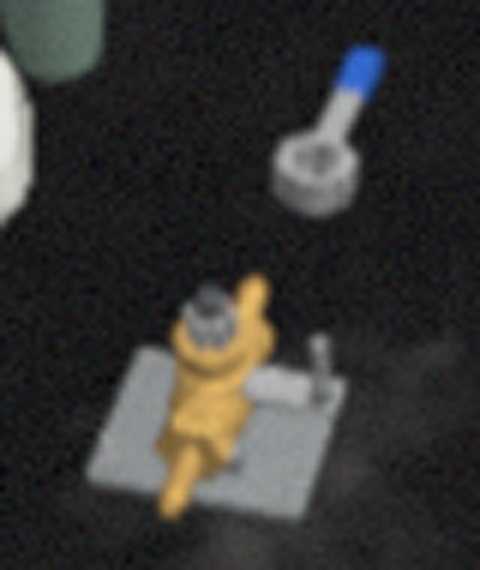

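View pics/c3.png

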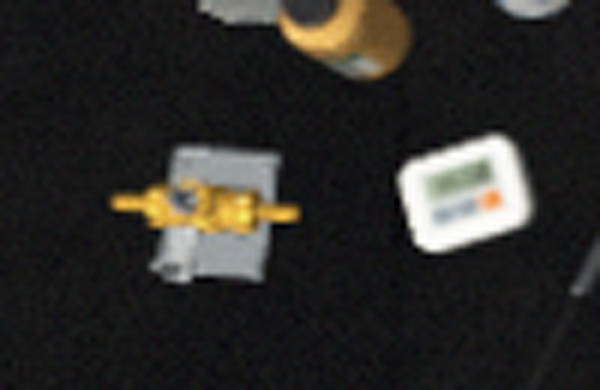

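The crops confirm it. The large valve at top px (306,191) has a bare stem, a bracket and a pin. The small look-alike at (185,215) is left alone. The lever hub is at about (359,206), with the blue grip at about (382,214). Now for precise numbers.

Run:
```python
from h import *
c=robot.get_calibration('top'); d=robot.get_calibration('side')
cor=np.array([onz(c,270+x/6,160+y/6,.008) for x,y in [(178,76),(320,120),(268,290),(121,245)]])
print(cor[:,:2],'ctr',cor.mean(0)[:2])
e=(cor[0]-cor[3]+cor[1]-cor[2]); print('valve yaw deg',np.degrees(np.arctan2(e[1],e[0])), np.linalg.norm(cor[0]-cor[3]),np.linalg.norm(cor[0]-cor[1]))
cs=np.array([onz(d,280+x/6,160+y/6,.008) for x,y in [(143,347),(90,476),(300,520),(345,378)]]); print('side ctr',cs.mean(0)[:2],cs[:,:2])
print('stemtop',onz(c,270+216/6,160+152/6,.105)[:2],onz(d,280+210/6,160+300/6,.107)[:2])
h=onz(c,270+534/6,160+275/6,.026);g=onz(c,270+670/6,160+325/6,.0255)
print('hub',h[:2],'grip',g[:2],np.linalg.norm(h-g),'lever yaw',np.degrees(np.arctan2(*(h-g)[1::-1])))
print('hub side',onz(d,280+316/6,160+158/6,.026)[:2])
```

```text
[[ 0.59822231  0.07506153]
 [ 0.5654494  -0.018511  ]
 [ 0.45278068  0.0183965 ]
 [ 0.48522621  0.11405139]] ctr [0.52541965 0.04724961]
valve yaw deg -18.589223856505154 0.11953379803654302 0.09914576397769603
side ctr [0.52415326 0.05206256] [[ 0.5644334  -0.01424682]
 [ 0.59551223  0.08135017]
 [ 0.48472462  0.12147465]
 [ 0.45194277  0.01967224]]
stemtop [0.52439435 0.04567188] [0.52564148 0.0526104 ]
hub [ 0.45504007 -0.15324477] grip [ 0.42040775 -0.23851273] 0.09203408931138013 lever yaw 67.89504369407297
hub side [ 0.45490843 -0.14892717]
```

Request:
{"method": "arm_command", "body": {
  "increments": [
    {"dx": 40, "dy": -35, "dz": 0, "turn": -0.1},
    {"dx": 70, "dy": -62, "dz": 0, "turn": -0.2},
    {"dx": 100, "dy": -90, "dz": 0, "turn": -0.3},
    {"dx": 130, "dy": -117, "dz": 0, "turn": -0.4},
    {"dx": 160, "dy": -143, "dz": 0, "turn": -0.5}
  ]
}}

```text
time: 0.57
tcp_pos: [0.2798, -0.4248, 0.2417]
orientation: [-0.001, 0.926, 0.378, -0.0]
wrist_force: [0.2, -0.3, 0.9]
finger_gap: 0.0857
```

Request:
{"method": "arm_command", "body": {
  "increments": [
    {"dx": 40, "dy": -9, "dz": 0, "turn": -0.08},
    {"dx": 78, "dy": -18, "dz": 0, "turn": -0.16},
    {"dx": 116, "dy": -27, "dz": 0, "turn": -0.24},
    {"dx": 154, "dy": -36, "dz": 0, "turn": -0.32},
    {"dx": 190, "dy": -44, "dz": 0, "turn": -0.41}
  ]
}}

```text
time: 0.98
tcp_pos: [0.3853, -0.2583, 0.2419]
orientation: [-0.001, 0.828, 0.56, 0.0]
wrist_force: [1.3, -0.8, -0.2]
finger_gap: 0.0853
```

Request:
{"method": "arm_command", "body": {
  "increments": [
    {"dx": 40, "dy": 8, "dz": 0, "turn": 0},
    {"dx": 80, "dy": 16, "dz": 0, "turn": 0},
    {"dx": 110, "dy": 22, "dz": 0, "turn": 0},
    {"dx": 125, "dy": 25, "dz": 0, "turn": 0},
    {"dx": 125, "dy": 25, "dz": 0, "turn": 0}
  ]
}}

```text
time: 1.4
tcp_pos: [0.4569, -0.1474, 0.2421]
orientation: [-0.001, 0.827, 0.563, 0.001]
wrist_force: [-0.1, -0.6, 0.4]
finger_gap: 0.0854
```

Run:
```python
from h import *
s=robot.state(); print(s['time'],s['tcp_pos'],s['joint_positions'])
c=robot.get_calibration('wrist'); im=robot.get_image('wrist'); save('w1.png',im)
np.save('w1.npy',c,allow_pickle=True)
print(c)
print(proj(c,[[.455,-.151,.026],[.525,.049,.11]],True))
save('w1b.png',crop(im,0,0,640,400,1.25))
```

```text
1.4 [ 0.4569158  -0.14738381  0.24207253] [ 0.56303644  0.23665284 -0.43185624  1.88643024  0.11076551  1.04223339
 -0.28913741]
{'fov_y': 65.70646984690485, 'cx': 317.5273166503873, 'cy': 200.46137474719106, 'origin': array([ 0.48328928, -0.08060885,  0.37455471]), 'rotation': array([ 0.9726287 , -0.13908122,  0.02653881, -0.18424307])}
[[317.13613196 178.83329433]
 [307.78163728 -34.42104528]]
```

View pics/w1b.png

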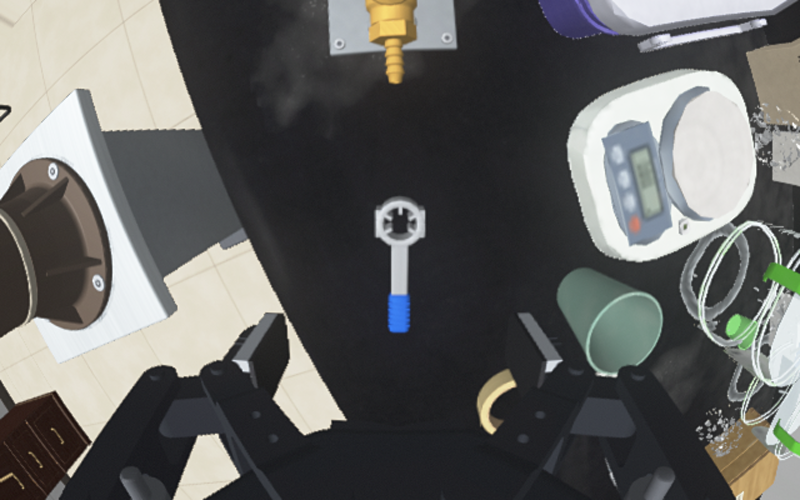

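The wrist view shows the lever hub at about (320,177) and the grip at about (319,250), nearly aligned with the tool. I'll measure finely.

Run:
```python
from h import *
im=cv2.imread('pics/w1.png')[:,:,::-1]
c=np.load('w1.npy',allow_pickle=True).item()
save('w1c.png',crop(im,285,145,70,130,4.5))
g=(im[:,:,2].astype(int)-im[:,:,0]>100); g[:,:290]=0; g[:,350:]=0; g[:220]=0; g[280:]=0
ys,xs=np.nonzero(g); print('grip px',xs.mean(),ys.mean(),len(xs),xs.min(),xs.max(),ys.min(),ys.max())
G=onz(c,xs.mean(),ys.mean(),.0225,True); print(G)
```

```text
grip px 318.6797520661157 250.22520661157026 484 311 327 235 265
[ 0.42312681 -0.2372761   0.0225    ]
```

View pics/w1c.png

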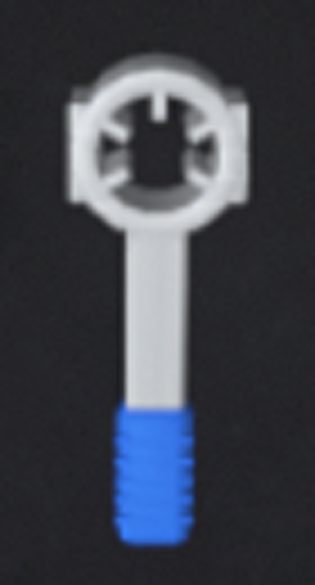

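Run:
```python
from h import *
c=np.load('w1.npy',allow_pickle=True).item()
H=onz(c,320.0,178.1,.026,True); G=np.array([.42313,-.23728,.0225])
print(H,np.linalg.norm((H-G)[:2]),'yaw',np.degrees(np.arctan2(H[1]-G[1],H[0]-G[0])))
print('flats width',np.linalg.norm(onz(c,300.3,178,.026,True)-onz(c,340,178,.026,True)))
s=robot.state();r=rot(s['orientation']); x,y,z=r.as_matrix().T; print('toolx yaw',np.degrees(np.arctan2(x[1],x[0])),'z',z)
t=np.array([H[0],H[1],.04]); print((r.inv().apply(t-s['tcp_pos'])*1000))
```

```text
[ 0.45838231 -0.15140019  0.026     ] 0.09283354807752511 yaw 67.68262026040769
flats width 0.045723472604065174
toolx yaw 68.3842847295085 z [-7.55540098e-04  1.62755658e-03 -9.99998390e-01]
[ -0.79233627   3.3970818  201.85609171]
```

Request:
{"method": "arm_command", "body": {
  "increments": [
    {"dx": 0, "dy": 1.5, "dz": 40, "turn": 0.012},
    {"dx": -0.5, "dy": 3, "dz": 80, "turn": 0.012},
    {"dx": -0.5, "dy": 3, "dz": 120, "turn": 0.012},
    {"dx": -0.5, "dy": 3, "dz": 160, "turn": 0.012},
    {"dx": -0.5, "dy": 3, "dz": 180, "turn": 0.012}
  ]
}}

```text
time: 1.87
tcp_pos: [0.4549, -0.1522, 0.058]
orientation: [-0.003, 0.831, 0.556, -0.002]
wrist_force: [-0.4, -1.7, -0.6]
finger_gap: 0.0855
```

Run:
```python
from h import *
s=robot.state(); c=robot.get_calibration('wrist'); im=robot.get_image('wrist'); save('w2.png',im)
s=robot.state();print(s['tcp_pos'],s['wrist_force'])
```

```text
[ 0.4537815  -0.15186659  0.05611286] [-1.49506556  0.50649621 -2.44846416]
```

View pics/w2.png

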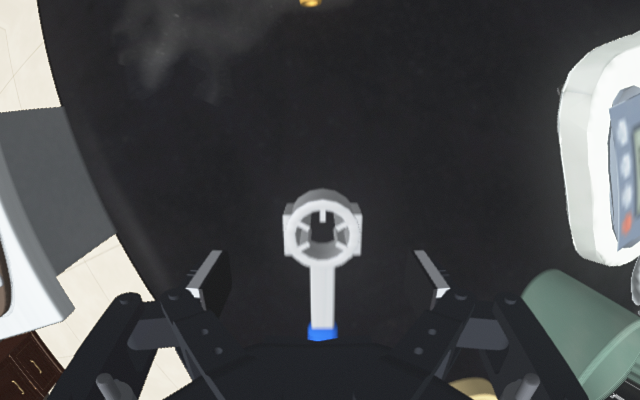

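Request:
{"method": "arm_command", "body": {
  "increments": [
    {"dx": 0, "dy": 0, "dz": 0, "turn": 0},
    {"dx": 0, "dy": 0, "dz": 0, "turn": 0}
  ]
}}

```text
time: 2.08
tcp_pos: [0.4527, -0.1529, 0.056]
orientation: [-0.004, 0.831, 0.556, -0.004]
wrist_force: [-0.6, -0.1, 0.4]
finger_gap: 0.0855
```

```bash
cat >> h.py <<'E'
def tool(s=None):
    s=s or robot.state(); r=rot(s['orientation']); return s['tcp_pos'],r
def rep(t,z=None):
    s=robot.state(); r=rot(s['orientation']); m=r.as_matrix()
    print('t',round(s['time'],2),'tcp',s['tcp_pos'].round(4),'toolx yaw',round(np.degrees(np.arctan2(m[1,0],m[0,0])),2),'z',m[:,2].round(4),'F',s['wrist_force'].round(1),'T',s['ft_torque'].round(2),'gap',round(s['finger_gap'],4),'j',s['joint_positions'].round(2))
    if t is not None: print('delta tool mm',(r.inv().apply(np.asarray(t)-s['tcp_pos'])*1000).round(1))
E
python3 - <<'E'
from h import *
c=robot.get_calibration('wrist'); im=robot.get_image('wrist'); save('w3.png',im); np.save('w3.npy',c,allow_pickle=True)
rep(None)
save('w3c.png',crop(im,180,170,280,180,2.8))
E
```

```text
t 2.13 tcp [ 0.4538 -0.1529  0.0569] toolx yaw 67.51 z [-0.0088  0.0027 -1.    ] F [0.5 0.3 0.3] T [ 0.02 -0.03 -0.04] gap 0.0855 j [ 0.48  0.49 -0.35  2.09  0.28  0.62 -0.45]
```

View pics/w3c.png

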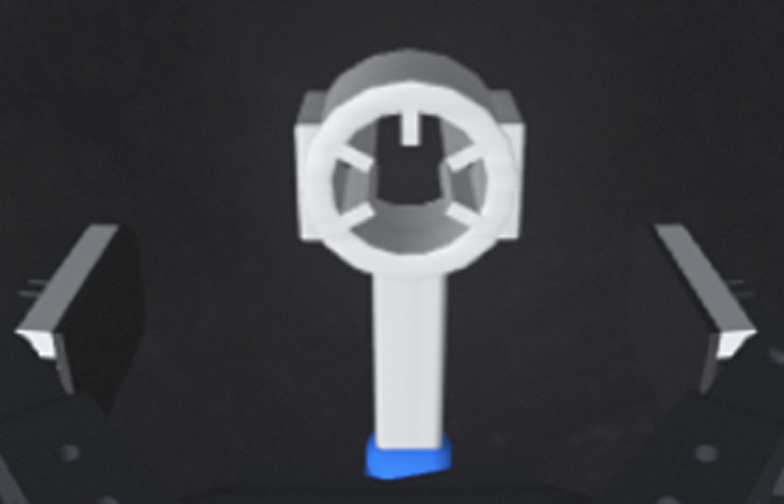

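Run:
```python
from h import *
c=np.load('w3.npy',allow_pickle=True).item()
o=np.array([180,170])
H=onz(c,*(np.array([409,180])/2.8+o),.026,True); G=onz(c,*(np.array([408,449])/2.8+o),.023,True)
print(H,G,np.linalg.norm((H-G)[:2]),'yaw',np.degrees(np.arctan2(H[1]-G[1],H[0]-G[0])))
print('flats w',np.linalg.norm(onz(c,*(np.array([299,200])/2.8+o),.026,True)-onz(c,*(np.array([523,200])/2.8+o),.026,True)))
rep([H[0],H[1],.014])
```

```text
[ 0.45857602 -0.15077907  0.026     ] [ 0.43123436 -0.2186993   0.023     ] 0.0732169638262045 yaw 68.07248174520859
flats w 0.04604382781432871
t 2.13 tcp [ 0.4538 -0.1529  0.0569] toolx yaw 67.51 z [-0.0088  0.0027 -1.    ] F [0.5 0.3 0.3] T [ 0.02 -0.03 -0.04] gap 0.0855 j [ 0.48  0.49 -0.35  2.09  0.28  0.62 -0.45]
delta tool mm [ 3.8  4.  42.9]
```

Request:
{"method": "arm_command", "body": {
  "increments": [
    {"dx": 1, "dy": 2, "dz": 10, "turn": -0.008},
    {"dx": 2, "dy": 4, "dz": 20, "turn": -0.008},
    {"dx": 2.5, "dy": 4, "dz": 30, "turn": -0.008},
    {"dx": 2.5, "dy": 4, "dz": 38, "turn": -0.008},
    {"dx": 2.5, "dy": 4, "dz": 39, "turn": -0.008}
  ]
}}

```text
time: 2.55
tcp_pos: [0.4572, -0.1516, 0.0163]
orientation: [-0.004, 0.829, 0.559, -0.004]
wrist_force: [0.2, 0.3, 0.6]
finger_gap: 0.0855
```

Request:
{"method": "arm_command", "body": {
  "increments": [
    {"dx": 0, "dy": 0, "dz": 1, "turn": 0}
  ]
}}

```text
time: 2.63
tcp_pos: [0.4569, -0.1514, 0.0148]
orientation: [-0.005, 0.829, 0.559, -0.004]
wrist_force: [0.6, -0.5, 0.5]
finger_gap: 0.0853
```

Run:
```python
from h import *
im=robot.get_image('wrist'); save('w4.png',im)
rep([.4578,-.1515,.013])
```

```text
t 2.68 tcp [ 0.4567 -0.1514  0.0147] toolx yaw 68.01 z [-0.0122  0.0036 -0.9999] F [-0.8  0.1 -0.8] T [ 0.    0.01 -0.03] gap 0.0854 j [ 0.45  0.56 -0.31  2.11  0.33  0.53 -0.49]
delta tool mm [0.3 1.1 1.6]
```

View pics/w4.png

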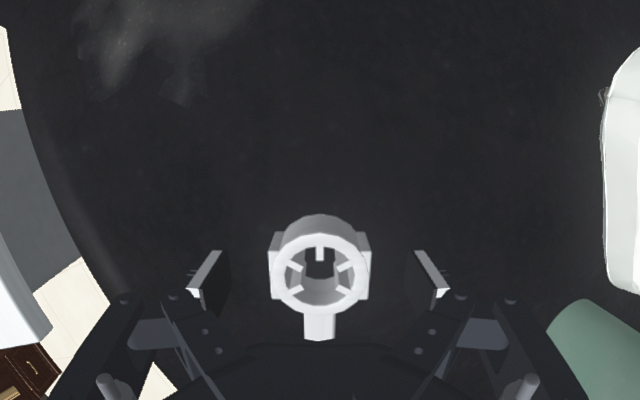

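Request:
{"method": "arm_command", "body": {
  "increments": [
    {"dx": 0.3, "dy": 1, "dz": 1, "turn": 0},
    {"dx": 0.3, "dy": 1, "dz": 1, "turn": 0},
    {"dx": 0.3, "dy": 1, "dz": 1, "turn": 0},
    {"dx": 0.3, "dy": 1, "dz": 1, "turn": 0},
    {"dx": 0.3, "dy": 1, "dz": 1, "turn": 0}
  ],
  "claw": 36,
  "force": 60
}}

```text
time: 3.1
tcp_pos: [0.458, -0.1515, 0.0141]
orientation: [-0.005, 0.829, 0.559, -0.004]
wrist_force: [-0.7, 1.0, 6.2]
finger_gap: 0.0451
```

Request:
{"method": "arm_command", "body": {
  "increments": [
    {"dx": 0, "dy": 0, "dz": 0, "turn": 0},
    {"dx": 0, "dy": 0, "dz": 0, "turn": 0}
  ]
}}

```text
time: 3.27
tcp_pos: [0.458, -0.1516, 0.0143]
orientation: [-0.005, 0.829, 0.559, -0.004]
wrist_force: [0.1, 0.2, -2.6]
finger_gap: 0.0448
```

Run:
```python
from h import *
im=robot.get_image('wrist'); save('w5.png',im)
rep(None)
```

```text
t 3.32 tcp [ 0.4579 -0.1516  0.0142] toolx yaw 68.0 z [-0.0115  0.0033 -0.9999] F [-0.4  1.   0.8] T [0.02 0.07 0.05] gap 0.0449 j [ 0.44  0.57 -0.31  2.1   0.33  0.53 -0.49]
```

View pics/w5.png

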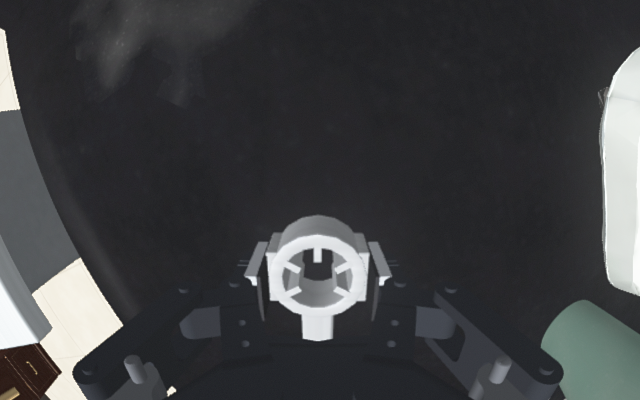

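Request:
{"method": "arm_command", "body": {
  "increments": [
    {"dx": 0, "dy": 0, "dz": -15, "turn": 0},
    {"dx": 0, "dy": 0, "dz": -50, "turn": 0},
    {"dx": 0, "dy": 0, "dz": -90, "turn": 0},
    {"dx": 10, "dy": -1, "dz": -130, "turn": 0},
    {"dx": 35, "dy": -4, "dz": -165, "turn": 0}
  ]
}}

```text
time: 3.73
tcp_pos: [0.4682, -0.1216, 0.1801]
orientation: [-0.004, 0.83, 0.557, -0.004]
wrist_force: [1.9, -1.6, -2.4]
finger_gap: 0.045
```

Request:
{"method": "arm_command", "body": {
  "increments": [
    {"dx": 30, "dy": -3, "dz": -10, "turn": 0},
    {"dx": 60, "dy": -6, "dz": -20, "turn": 0},
    {"dx": 85, "dy": -9, "dz": -20, "turn": 0},
    {"dx": 90, "dy": -10, "dz": -20, "turn": 0},
    {"dx": 90, "dy": -10, "dz": -20, "turn": 0}
  ]
}}

```text
time: 4.15
tcp_pos: [0.4933, -0.0323, 0.2]
orientation: [-0.004, 0.829, 0.559, -0.004]
wrist_force: [0.4, -0.3, -2.6]
finger_gap: 0.0447
```

Request:
{"method": "arm_command", "body": {
  "increments": [
    {"dx": 0, "dy": 0, "dz": 0, "turn": 0},
    {"dx": 0, "dy": 0, "dz": 0, "turn": 0}
  ]
}}

```text
time: 4.32
tcp_pos: [0.4927, -0.0333, 0.1995]
orientation: [-0.005, 0.83, 0.558, -0.005]
wrist_force: [0.5, -0.6, -2.7]
finger_gap: 0.0448
```

Run:
```python
from h import *
c=robot.get_calibration('wrist');im=robot.get_image('wrist'); save('w6.png',im); np.save('w6.npy',c,allow_pickle=True)
rep(None); print(c['origin'])
```

```text
t 4.37 tcp [ 0.4928 -0.0335  0.1995] toolx yaw 67.87 z [-0.0128  0.0023 -0.9999] F [ 0.3  0.7 -3.1] T [ 0.07 -0.11  0.04] gap 0.0447 j [ 0.34  0.32 -0.47  1.9   0.17  0.97 -0.6 ]
[0.52152594 0.03325315 0.33154071]
```

View pics/w6.png

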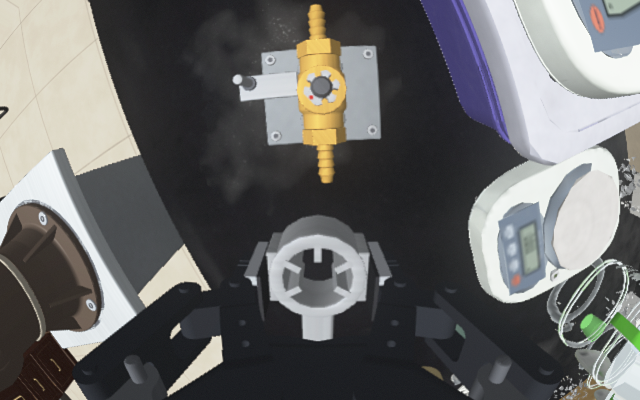

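Run:
```python
from h import *
im=cv2.imread('pics/w6.png')[:,:,::-1]
save('w6c.png',crop(im,225,35,170,120,4.7))
a=im[:,:,0].astype(int)-np.maximum(im[:,:,1],im[:,:,2]); m=a[80:110,295:345]
ys,xs=np.nonzero(m>70); print([(x+295,y+80,im[y+80,x+295]) for x,y in zip(xs,ys)])
```

```text
[(np.int64(310), np.int64(95), array([219, 139, 140], dtype=uint8)), (np.int64(311), np.int64(95), array([221, 139, 140], dtype=uint8)), (np.int64(309), np.int64(96), array([218, 141, 141], dtype=uint8)), (np.int64(310), np.int64(96), array([220,  77,  72], dtype=uint8)), (np.int64(311), np.int64(96), array([220,  69,  63], dtype=uint8)), (np.int64(312), np.int64(96), array([221, 106, 103], dtype=uint8)), (np.int64(309), np.int64(97), array([219, 131, 128], dtype=uint8)), (np.int64(310), np.int64(97), array([220,  70,  64], dtype=uint8)), (np.int64(311), np.int64(97), array([220,  61,  53], dtype=uint8)), (np.int64(312), np.int64(97), array([219,  84,  80], dtype=uint8)), (np.int64(310), np.int64(98), array([219,  97,  90], dtype=uint8)), (np.int64(311), np.int64(98), array([218,  89,  84], dtype=uint8)), (np.int64(312), np.int64(98), array([217, 114, 111], dtype=uint8))]
```

View pics/w6c.png

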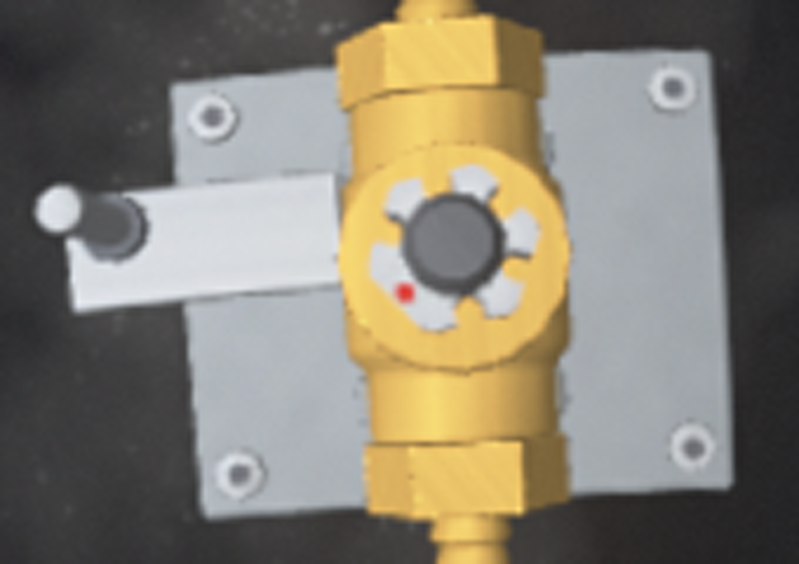

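Run:
```python
from h import *
c=np.load('w6.npy',allow_pickle=True).item()
o=np.array([225,35]); f=lambda x,y,z: onz(c,*(np.array([x,y])/4.7+o),z,True)
print('shoulder',f(454,256,.08),'spl',f(455,248,.098),'pil',f(452,244,.110))
print('sh diam',np.linalg.norm(f(338,256,.08)-f(570,256,.08)))
scr=np.array([f(x,y,.009) for x,y in [(213,118),(673,88),(693,448),(240,474)]]); print('screws ctr',scr.mean(0),scr[:,:2])
# image: right= -? compute valve axes: +x valve = away from bracket
e=scr[1]-scr[0]+scr[2]-scr[3]; yaw=np.degrees(np.arctan2(e[1],e[0])); print('valve yaw',yaw)
cor=np.array([f(x,y,.008) for x,y in [(172,84),(708,50),(732,487),(204,517)]]); print('cor ctr',cor.mean(0)); e=cor[1]-cor[0]+cor[2]-cor[3]; print(np.degrees(np.arctan2(e[1],e[0])))
P=f(60,210,.101); print('pin top?',P)
S=f(455,248,.098); D=onz(c,310.9,96.8,.098,True); a=np.degrees(np.arctan2(*(D-S)[1::-1])); print('dot',D,np.linalg.norm(D-S),'dir',a,'lever yaw to mesh',a+180)
# hub in hand
s=robot.state()
print('hub top', onz(c,318.5,273,s['tcp_pos'][2]-.0142+.026,True), s['tcp_pos'])
yv=np.radians(-18.5); Rv=np.array([[np.cos(yv),-np.sin(yv)],[np.sin(yv),np.cos(yv)]]); print('pin expected',S[:2]+Rv@[-.062,.012])
```

```text
shoulder [0.52810185 0.04932124 0.08      ] spl [0.52826123 0.04930851 0.098     ] pil [0.52772954 0.04921845 0.11      ]
sh diam 0.03941157491849661
screws ctr [0.52839472 0.04950476 0.009     ] [[ 0.49317903  0.10356845]
 [ 0.58902765  0.07210979]
 [ 0.56348166 -0.00483854]
 [ 0.46789052  0.02717935]]
valve yaw -18.34420684145694
cor ctr [0.52822639 0.04950743 0.008     ]
-18.420512879165702
pin top? [0.4730663  0.08023535 0.101     ]
dot [0.51820961 0.0460187  0.098     ] 0.01057629622423247 dir -161.87715368627005 lever yaw to mesh 18.12284631372995
hub top [ 0.49442788 -0.0306794   0.21131783] [ 0.49276459 -0.0335191   0.19951783]
pin expected [0.47327282 0.08036129]
```

Run:
```python
from h import *
im=cv2.imread('pics/w6.png')[:,:,::-1]
save('w6d.png',crop(im,255,205,130,145,4))
```

```text
(no output)
```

View pics/w6d.png

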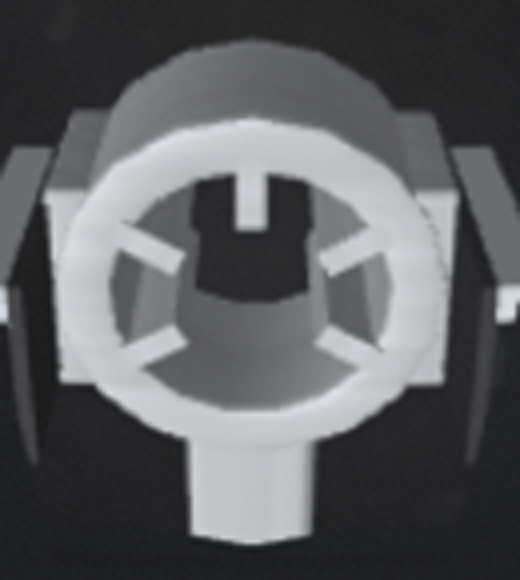

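Run:
```python
from h import *
from scipy.optimize import least_squares
c=np.load('w6.npy',allow_pickle=True).item()
tcp=np.array([.49276,-.03352,.19952])
th=np.linspace(0,2*np.pi,721)
def ext(p,r):
    q=proj(c,np.c_[p[0]+r*np.cos(th),p[1]+r*np.sin(th),np.full(721,p[2])],True); q=(q-[255,205])*4
    return np.array([q[:,0].min(),q[:,0].max(),q[:,1].min(),q[:,1].max()])
obs=np.r_[62,440,120,443,110,393,173,410]
for fz in (0,1):
    g=lambda p: np.r_[ext([p[0],p[1],(p[2] if fz else .21132)],.0225),ext([p[0],p[1],(p[2] if fz else .21132)],.0155)]-obs
    s=least_squares(g,[.494,-.031,.2113]); print(s.x,s.fun.round(1))
    d=s.x-tcp; x=np.array([.3766,.9264]);y=np.array([.9264,-.3766]); print('off dx,dy mm',1e3*d[:2]@x,1e3*d[:2]@y)
```

```text
[ 0.4928548  -0.03366879  0.2113    ] [-9.9 10.6 -6.  10.5  3.4 -4.2  1.1 -2.1]
off dx,dy mm -0.10213856377201189 0.1438573653910964
[ 0.49211171 -0.03540358  0.20788417] [-4.6  5.2 -2.2  5.3  7.2 -7.9  3.1 -6.2]
off dx,dy mm -1.9890992258255678 0.1087790006767092
```

Request:
{"method": "arm_command", "body": {
  "increments": [
    {"dx": 20, "dy": 0, "dz": 0, "turn": 0.1},
    {"dx": 45, "dy": 0.5, "dz": 0, "turn": 0.22},
    {"dx": 70, "dy": 1, "dz": 0, "turn": 0.34},
    {"dx": 90, "dy": 1.5, "dz": 15, "turn": 0.46},
    {"dx": 90, "dy": 1.5, "dz": 25, "turn": 0.58}
  ]
}}

```text
time: 4.78
tcp_pos: [0.5291, 0.0529, 0.1739]
orientation: [-0.004, 0.955, 0.296, -0.005]
wrist_force: [0.4, 0.4, -2.4]
finger_gap: 0.0447
```

Run:
```python
from h import *
rep([.5281,.0493,.146])
```

```text
t 4.78 tcp [0.5291 0.0529 0.1739] toolx yaw 34.46 z [-0.0111  0.0047 -0.9999] F [ 0.4  0.4 -2.4] T [ 0.08  0.02 -0.03] gap 0.0447 j [ 0.08  0.39 -0.36  1.85  0.16  0.94 -1.32]
delta tool mm [-2.7  2.7 27.8]
```

Request:
{"method": "arm_command", "body": {
  "increments": [
    {"dx": -2, "dy": 2, "dz": 5, "turn": 0.1},
    {"dx": -2.7, "dy": 2.7, "dz": 14, "turn": 0.2},
    {"dx": -2.7, "dy": 2.7, "dz": 22, "turn": 0.286},
    {"dx": -2.7, "dy": 2.7, "dz": 24, "turn": 0.286},
    {"dx": -2.7, "dy": 2.7, "dz": 24, "turn": 0.286}
  ]
}}

```text
time: 5.2
tcp_pos: [0.5277, 0.0482, 0.1492]
orientation: [-0.003, 0.987, 0.158, -0.006]
wrist_force: [0.6, 0.0, -2.4]
finger_gap: 0.0443
```

Request:
{"method": "arm_command", "body": {
  "increments": [
    {"dx": 0, "dy": 0, "dz": 0, "turn": 0},
    {"dx": 0, "dy": 0, "dz": 0, "turn": 0}
  ]
}}

```text
time: 5.37
tcp_pos: [0.5279, 0.0477, 0.1495]
orientation: [-0.003, 0.987, 0.159, -0.006]
wrist_force: [-0.7, 0.7, -1.7]
finger_gap: 0.0446
```

Run:
```python
from h import *
c=robot.get_calibration('wrist');im=robot.get_image('wrist'); save('w7.png',im); np.save('w7.npy',c,allow_pickle=True)
rep([.5281,.0493,.130])
save('w7c.png',crop(im,240,200,160,150,4))
```

```text
t 5.42 tcp [0.5279 0.0478 0.1495] toolx yaw 18.22 z [-0.0121  0.0041 -0.9999] F [ 0.7 -0.5 -1.5] T [ 0.03 -0.08  0.02] gap 0.0447 j [ 0.03  0.41 -0.29  1.89  0.14  0.88 -1.58]
delta tool mm [ 0.8 -1.2 19.5]
```

View pics/w7c.png

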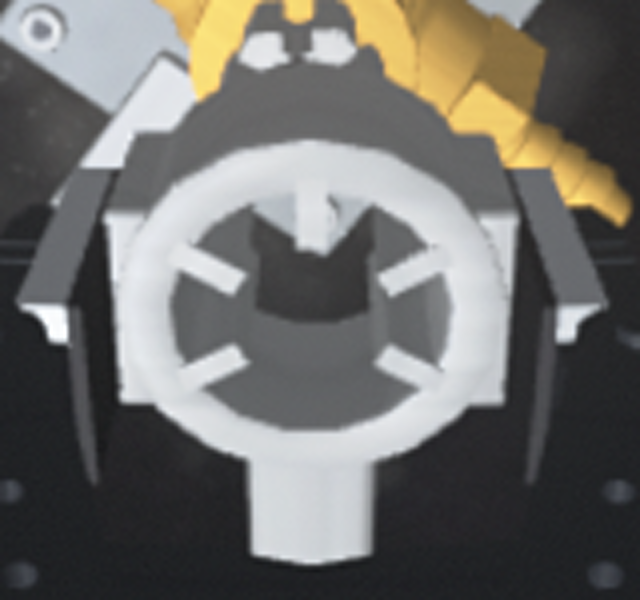

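Run:
```python
from h import *
c=np.load('w7.npy',allow_pickle=True).item()
for x,y in [(298,45),(265,50),(332,46)]:
    p=onz(c,240+x/4,200+y/4,.098,True); d=p[:2]-[.5281,.0493]; print(p,np.hypot(*d)*1e3,np.degrees(np.arctan2(d[1],d[0])))
# project expected groove at yaw 18.1, r 12
for a in (12,15,18,21,24):
    r=np.radians(a); print(a,((proj(c,np.array([.5281+.0135*np.cos(r),.0493+.0135*np.sin(r),.098]),True)-[240,200])*4).round(1))
```

```text
[0.53697738 0.05314074 0.098     ] 9.672595010718524 23.395427646413022
[0.53455457 0.05778541 0.098     ] 10.661310088270126 52.74095662850294
[0.53849853 0.04804831 0.098     ] 10.473588267188953 -6.863772192982972
12 [313.  22.]
15 [308.4  21.6]
18 [303.9  21.5]
21 [299.3  21.6]
24 [294.8  21.9]
```

Request:
{"method": "arm_command", "body": {
  "increments": [
    {"dx": 0.8, "dy": -1.2, "dz": 5, "turn": -0.03},
    {"dx": 0.8, "dy": -1.2, "dz": 10, "turn": -0.03},
    {"dx": 0.8, "dy": -1.2, "dz": 15, "turn": -0.03},
    {"dx": 0.8, "dy": -1.2, "dz": 20, "turn": -0.03},
    {"dx": 0.8, "dy": -1.2, "dz": 20, "turn": -0.03}
  ]
}}

```text
time: 5.83
tcp_pos: [0.5273, 0.0491, 0.1282]
orientation: [-0.003, 0.985, 0.173, -0.007]
wrist_force: [-0.5, -0.1, -1.8]
finger_gap: 0.0449
```

Run:
```python
from h import *
rep([.5281,.0493,.1122])
```

```text
t 5.83 tcp [0.5273 0.0491 0.1282] toolx yaw 19.94 z [-0.0141  0.0038 -0.9999] F [-0.5 -0.1 -1.8] T [-0.04 -0.05  0.04] gap 0.0449 j [ 0.03  0.44 -0.29  1.91  0.16  0.83 -1.57]
delta tool mm [ 1.   0.2 16. ]
```

Request:
{"method": "arm_command", "body": {
  "increments": [
    {"dx": 0.8, "dy": 0.2, "dz": 3, "turn": 0},
    {"dx": 0.9, "dy": 0.2, "dz": 6, "turn": 0},
    {"dx": 1, "dy": 0.2, "dz": 9, "turn": 0},
    {"dx": 1, "dy": 0.2, "dz": 11, "turn": 0}
  ]
}}

```text
time: 6.17
tcp_pos: [0.5281, 0.0493, 0.1168]
orientation: [-0.003, 0.985, 0.173, -0.007]
wrist_force: [0.0, 0.1, -2.2]
finger_gap: 0.0449
```

Run:
```python
from h import *
rep([.5281,.0493,.1122])
```

```text
t 6.17 tcp [0.5281 0.0493 0.1168] toolx yaw 19.94 z [-0.0144  0.0038 -0.9999] F [ 0.   0.1 -2.2] T [ 0.   -0.09  0.02] gap 0.0449 j [ 0.02  0.45 -0.29  1.92  0.16  0.81 -1.57]
delta tool mm [0.1 0.1 4.6]
```

Request:
{"method": "arm_command", "body": {
  "increments": [
    {"dx": 0, "dy": 0, "dz": 2, "turn": 0},
    {"dx": 0, "dy": 0, "dz": 4, "turn": 0},
    {"dx": 0, "dy": 0, "dz": 5, "turn": 0},
    {"dx": 0, "dy": 0, "dz": 6, "turn": 0}
  ]
}}

```text
time: 6.5
tcp_pos: [0.5281, 0.0494, 0.1108]
orientation: [-0.003, 0.985, 0.173, -0.007]
wrist_force: [0.5, -0.1, -2.0]
finger_gap: 0.0447
```

Run:
```python
from h import *
rep([.5281,.0493,.0942])
```

```text
t 6.5 tcp [0.5281 0.0494 0.1108] toolx yaw 19.95 z [-0.0142  0.0039 -0.9999] F [ 0.5 -0.1 -2. ] T [ 0.07 -0.09  0.03] gap 0.0447 j [ 0.02  0.46 -0.29  1.92  0.17  0.79 -1.58]
delta tool mm [ 0.2  0.3 16.6]
```

Request:
{"method": "arm_command", "body": {
  "increments": [
    {"dx": 0, "dy": 0, "dz": 1, "turn": 0},
    {"dx": 0, "dy": 0, "dz": 2, "turn": 0},
    {"dx": 0, "dy": 0, "dz": 3, "turn": 0},
    {"dx": 0, "dy": 0, "dz": 4, "turn": 0}
  ]
}}

```text
time: 6.83
tcp_pos: [0.5281, 0.0495, 0.1067]
orientation: [-0.003, 0.985, 0.173, -0.007]
wrist_force: [-0.1, -0.2, -1.9]
finger_gap: 0.0447
```

Run:
```python
from h import *
rep([.5281,.0493,.0942])
```

```text
t 6.83 tcp [0.5281 0.0495 0.1067] toolx yaw 19.95 z [-0.014   0.004  -0.9999] F [-0.1 -0.2 -1.9] T [ 0.1  -0.08  0.01] gap 0.0447 j [ 0.02  0.47 -0.28  1.93  0.17  0.78 -1.58]
delta tool mm [ 0.1  0.3 12.5]
```

Request:
{"method": "arm_command", "body": {
  "increments": [
    {"dx": 0, "dy": 0, "dz": 2.5, "turn": 0},
    {"dx": 0, "dy": 0, "dz": 5, "turn": 0},
    {"dx": 0, "dy": 0, "dz": 7.5, "turn": 0},
    {"dx": 0, "dy": 0, "dz": 9.5, "turn": 0}
  ]
}}

```text
time: 7.17
tcp_pos: [0.528, 0.0496, 0.0969]
orientation: [-0.003, 0.985, 0.173, -0.007]
wrist_force: [0.4, 1.0, -1.7]
finger_gap: 0.0451
```

Request:
{"method": "arm_command", "body": {
  "increments": [
    {"dx": 0, "dy": 0, "dz": 1, "turn": 0},
    {"dx": 0, "dy": 0, "dz": 2, "turn": 0}
  ]
}}

```text
time: 7.33
tcp_pos: [0.5279, 0.0497, 0.0947]
orientation: [-0.003, 0.985, 0.173, -0.007]
wrist_force: [0.7, 0.7, -1.6]
finger_gap: 0.0446
```

Run:
```python
from h import *
rep([.5281,.0493,.0942])
```

```text
t 7.33 tcp [0.5279 0.0497 0.0947] toolx yaw 19.95 z [-0.0142  0.0041 -0.9999] F [ 0.7  0.7 -1.6] T [ 0.08 -0.13 -0.02] gap 0.0446 j [ 0.02  0.48 -0.28  1.94  0.18  0.76 -1.58]
delta tool mm [0.1 0.4 0.5]
```

Down to about 0.5 mm above nominal seat. I'll continue gently until I feel the shoulder.

Request:
{"method": "arm_command", "body": {
  "increments": [
    {"dx": 0, "dy": 0, "dz": 0.5, "turn": 0},
    {"dx": 0, "dy": 0, "dz": 1, "turn": 0}
  ]
}}

```text
time: 7.5
tcp_pos: [0.5279, 0.0496, 0.0942]
orientation: [-0.003, 0.985, 0.173, -0.007]
wrist_force: [-4.8, -1.7, 12.6]
finger_gap: 0.0449
```

Request:
{"method": "arm_command", "body": {
  "increments": [
    {"dx": 0, "dy": 0, "dz": 0.5, "turn": 0},
    {"dx": 0, "dy": 0, "dz": 0.8, "turn": 0}
  ]
}}

```text
time: 7.67
tcp_pos: [0.5279, 0.0496, 0.0942]
orientation: [-0.003, 0.985, 0.173, -0.007]
wrist_force: [-4.7, 0.0, 13.3]
finger_gap: 0.0447
```

Run:
```python
from h import *
rep([.5281,.0493,.0942])
```

```text
t 7.67 tcp [0.5279 0.0496 0.0942] toolx yaw 19.95 z [-0.0138  0.0037 -0.9999] F [-4.7  0.  13.3] T [-0.02  0.87  0.03] gap 0.0447 j [ 0.02  0.48 -0.28  1.94  0.18  0.76 -1.59]
delta tool mm [0.1 0.4 0. ]
```

Request:
{"method": "arm_command", "body": {
  "increments": [
    {"dx": 0.1, "dy": 0, "dz": 0, "turn": 0.06},
    {"dx": 0.1, "dy": 0.1, "dz": 0, "turn": 0.12},
    {"dx": 0.1, "dy": 0.2, "dz": 0, "turn": 0.18},
    {"dx": 0.1, "dy": 0.3, "dz": 0, "turn": 0.24},
    {"dx": 0.1, "dy": 0.3, "dz": 0, "turn": 0.3}
  ]
}}

```text
time: 8.08
tcp_pos: [0.5282, 0.0499, 0.0945]
orientation: [-0.002, 1.0, 0.023, -0.007]
wrist_force: [-0.7, 1.9, -0.4]
finger_gap: 0.045
```

Run:
```python
from h import *
rep([.5280,.0494,.0942])
```

```text
t 8.08 tcp [0.5282 0.0499 0.0945] toolx yaw 2.65 z [-0.0133  0.0041 -0.9999] F [-0.7  1.9 -0.4] T [0.29 0.01 0.24] gap 0.045 j [-0.04  0.48 -0.2   1.94  0.12  0.75 -1.84]
delta tool mm [-0.2  0.5  0.3]
```

Request:
{"method": "arm_command", "body": {
  "increments": [
    {"dx": -0.1, "dy": 0.1, "dz": 0.3, "turn": 0.06},
    {"dx": -0.1, "dy": 0.2, "dz": 0.4, "turn": 0.12},
    {"dx": -0.1, "dy": 0.3, "dz": 0.5, "turn": 0.18},
    {"dx": -0.1, "dy": 0.4, "dz": 0.5, "turn": 0.24},
    {"dx": -0.1, "dy": 0.4, "dz": 0.5, "turn": 0.3}
  ]
}}

```text
time: 8.5
tcp_pos: [0.5282, 0.0498, 0.0944]
orientation: [-0.001, 0.992, -0.128, -0.007]
wrist_force: [-0.9, 0.8, 3.0]
finger_gap: 0.045
```

Run:
```python
from h import *
c=robot.get_calibration('wrist');im=robot.get_image('wrist'); save('w8.png',im)
rep([.5280,.0494,.0942])
t=robot.get_image('side'); save('s8.png',crop(t,260,180,100,80,7))
```

```text
t 8.55 tcp [0.5283 0.0498 0.0944] toolx yaw -14.91 z [-0.0128  0.0043 -0.9999] F [-1.5  0.7  3. ] T [0.21 0.19 0.15] gap 0.0451 j [-0.1   0.47 -0.12  1.95  0.07  0.74 -2.09]
delta tool mm [-0.1  0.5  0.2]
```

View pics/w8.png

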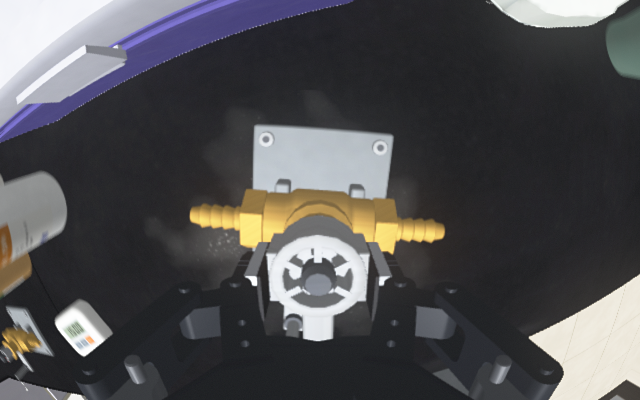

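View pics/s8.png

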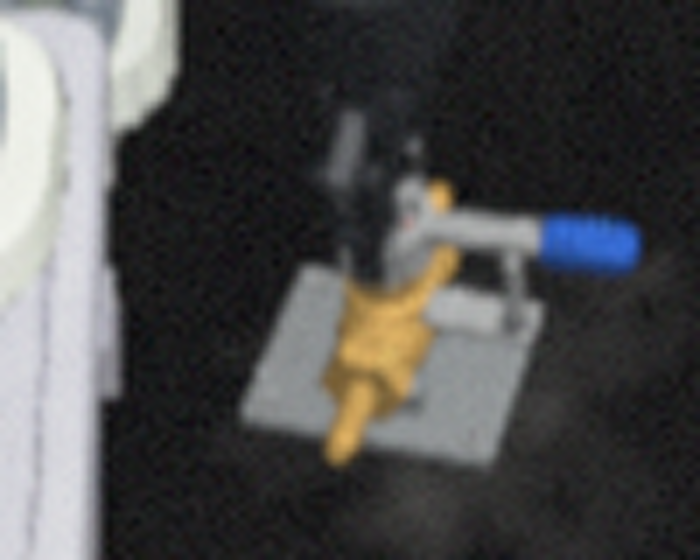

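The wrist view shows the pin at about (292,325), a few pixels from the arm's left edge at about (303,325). I'll close the remainder in small steps.

Request:
{"method": "arm_command", "body": {
  "increments": [
    {"dx": 0, "dy": 0.2, "dz": 0.3, "turn": 0.02},
    {"dx": 0, "dy": 0.3, "dz": 0.4, "turn": 0.04}
  ]
}}

```text
time: 8.77
tcp_pos: [0.5283, 0.0498, 0.0944]
orientation: [-0.001, 0.989, -0.146, -0.006]
wrist_force: [-2.4, 0.7, 7.4]
finger_gap: 0.0449
```

Run:
```python
from h import *
rep([.5280,.0494,.0942])
```

```text
t 8.77 tcp [0.5283 0.0498 0.0944] toolx yaw -16.85 z [-0.0123  0.0044 -0.9999] F [-2.4  0.7  7.4] T [0.38 0.47 0.3 ] gap 0.0449 j [-0.11  0.47 -0.11  1.95  0.06  0.74 -2.12]
delta tool mm [-0.2  0.5  0.2]
```

Request:
{"method": "arm_command", "body": {
  "increments": [
    {"dx": 0, "dy": 0.1, "dz": 0.2, "turn": 0.01},
    {"dx": 0, "dy": 0.2, "dz": 0.3, "turn": 0.018}
  ]
}}

```text
time: 8.93
tcp_pos: [0.5283, 0.0498, 0.0944]
orientation: [-0.001, 0.988, -0.155, -0.006]
wrist_force: [-2.5, 1.5, 7.2]
finger_gap: 0.0445
```

Run:
```python
from h import *
im=robot.get_image('wrist'); save('w9.png',crop(im,240,220,160,130,5))
rep([.5280,.0494,.0942])
```

```text
t 8.98 tcp [0.5283 0.0498 0.0944] toolx yaw -17.9 z [-0.012   0.0046 -0.9999] F [-2.9  0.5  6.9] T [0.28 0.42 0.3 ] gap 0.0447 j [-0.11  0.47 -0.11  1.95  0.06  0.74 -2.13]
delta tool mm [-0.2  0.5  0.2]
```

View pics/w9.png

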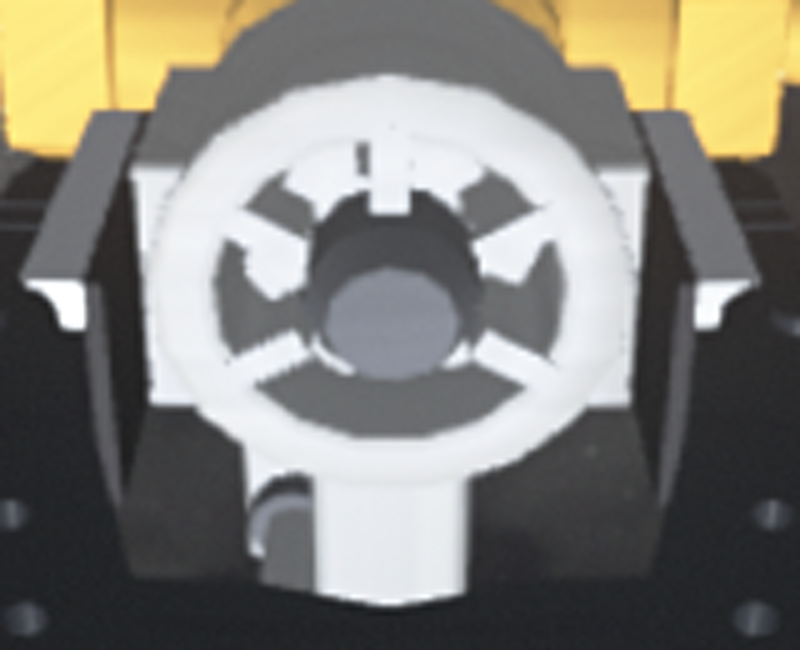

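Request:
{"method": "arm_command", "body": {
  "increments": [
    {"dx": 0, "dy": 0.1, "dz": 0.2, "turn": 0.01},
    {"dx": 0, "dy": 0.2, "dz": 0.3, "turn": 0.016}
  ]
}}

```text
time: 9.15
tcp_pos: [0.5283, 0.0498, 0.0944]
orientation: [-0.001, 0.987, -0.163, -0.006]
wrist_force: [-2.3, 0.7, 7.9]
finger_gap: 0.0447
```

Run:
```python
from h import *
rep(None)
```

```text
t 9.15 tcp [0.5283 0.0498 0.0944] toolx yaw -18.79 z [-0.0118  0.0048 -0.9999] F [-2.3  0.7  7.9] T [0.26 0.47 0.69] gap 0.0447 j [-0.11  0.47 -0.1   1.95  0.06  0.74 -2.15]
```

Request:
{"method": "arm_command", "body": {
  "increments": [
    {"dx": 0, "dy": 0.1, "dz": 0.2, "turn": 0.01},
    {"dx": 0, "dy": 0.2, "dz": 0.3, "turn": 0.016}
  ]
}}

```text
time: 9.32
tcp_pos: [0.5282, 0.0497, 0.0943]
orientation: [-0.001, 0.985, -0.17, -0.006]
wrist_force: [-3.3, -0.5, 7.5]
finger_gap: 0.0447
```

Run:
```python
from h import *
rep(None)
```

```text
t 9.32 tcp [0.5282 0.0497 0.0943] toolx yaw -19.57 z [-0.0116  0.0043 -0.9999] F [-3.3 -0.5  7.5] T [0.15 0.54 1.75] gap 0.0447 j [-0.12  0.47 -0.1   1.95  0.06  0.74 -2.16]
```

Contact with the pin is clear: torque rose from 0.3 to 1.75 Nm. I'll ease back to relieve it, then release.

Request:
{"method": "arm_command", "body": {
  "increments": [
    {"dx": 0, "dy": 0, "dz": 0, "turn": -0.012},
    {"dx": 0, "dy": 0, "dz": 0, "turn": -0.012}
  ]
}}

```text
time: 9.48
tcp_pos: [0.5282, 0.0497, 0.0944]
orientation: [-0.001, 0.987, -0.163, -0.006]
wrist_force: [-1.3, 0.2, 3.0]
finger_gap: 0.0445
```

Run:
```python
from h import *
rep(None)
```

```text
t 9.48 tcp [0.5282 0.0497 0.0944] toolx yaw -18.81 z [-0.0115  0.0044 -0.9999] F [-1.3  0.2  3. ] T [0.2  0.21 0.45] gap 0.0445 j [-0.12  0.47 -0.1   1.95  0.06  0.74 -2.15]
```

Request:
{"method": "arm_command", "body": {
  "increments": [
    {"dx": 0, "dy": 0, "dz": 0, "turn": 0},
    {"dx": 0, "dy": 0, "dz": 0, "turn": 0},
    {"dx": 0, "dy": 0, "dz": 0, "turn": 0},
    {"dx": 0, "dy": 0, "dz": 0, "turn": 0},
    {"dx": 0, "dy": 0, "dz": 0, "turn": 0}
  ],
  "claw": 75
}}

```text
time: 9.9
tcp_pos: [0.5283, 0.0496, 0.0943]
orientation: [-0.001, 0.987, -0.164, -0.006]
wrist_force: [-0.3, -0.1, 0.0]
finger_gap: 0.075
```

Run:
```python
from h import *
im=robot.get_image('wrist'); save('w10.png',crop(im,160,200,320,180,2.5))
rep(None)
```

```text
t 9.95 tcp [0.5282 0.0496 0.0943] toolx yaw -18.82 z [-0.0115  0.0043 -0.9999] F [ 0.1 -0.3 -0.7] T [ 0.01 -0.02 -0.01] gap 0.0753 j [-0.12  0.47 -0.1   1.95  0.06  0.74 -2.15]
```

View pics/w10.png

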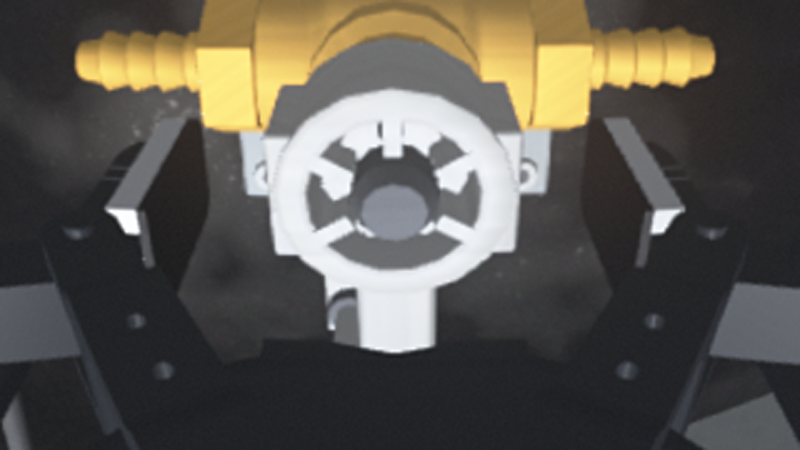

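The gripper has released, and the arm's left edge (359,330 in the crop) touches the pin. I'll retreat straight up and then away for a clear look.

Request:
{"method": "arm_command", "body": {
  "increments": [
    {"dx": 0, "dy": 0, "dz": -15, "turn": 0},
    {"dx": 0, "dy": 0, "dz": -45, "turn": 0},
    {"dx": 0, "dy": 0, "dz": -85, "turn": 0},
    {"dx": 0, "dy": 0, "dz": -125, "turn": 0},
    {"dx": 0, "dy": 0, "dz": -150, "turn": 0}
  ]
}}

```text
time: 10.37
tcp_pos: [0.531, 0.0491, 0.2482]
orientation: [-0.002, 0.987, -0.164, -0.004]
wrist_force: [0.6, 0.2, 1.1]
finger_gap: 0.0752
```

Request:
{"method": "arm_command", "body": {
  "increments": [
    {"dx": -35, "dy": 0, "dz": 0, "turn": 0},
    {"dx": -70, "dy": 0, "dz": 0, "turn": 0},
    {"dx": -95, "dy": 0, "dz": 0, "turn": 0},
    {"dx": -100, "dy": 0, "dz": 0, "turn": 0},
    {"dx": -100, "dy": 0, "dz": 0, "turn": 0}
  ]
}}

```text
time: 10.78
tcp_pos: [0.435, 0.082, 0.2495]
orientation: [-0.002, 0.987, -0.163, -0.004]
wrist_force: [0.1, 0.3, 0.5]
finger_gap: 0.0747
```

Run:
```python
from h import *
c=robot.get_calibration('wrist');im=robot.get_image('wrist'); np.save('w11.npy',c,allow_pickle=True); save('w11.png',im); save('w11c.png',crop(im,220,60,200,150,4))
t=robot.get_image('side'); save('s11.png',crop(t,270,190,90,70,8)); save('s11f.png',t)
rep(None)
```

```text
t 10.88 tcp [0.4371 0.0811 0.2494] toolx yaw -18.85 z [-0.0067  0.005  -1.    ] F [ 0.4 -0.3 -0.5] T [ 0.02 -0.04  0.03] gap 0.0751 j [-0.17  0.15 -0.15  1.96  0.02  1.04 -2.22]
```

View pics/w11.png

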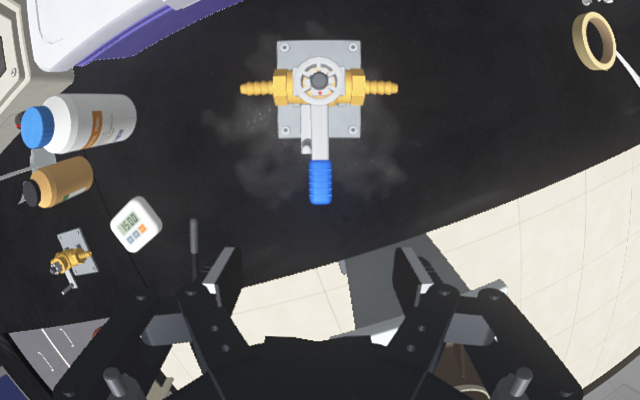

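View pics/w11c.png

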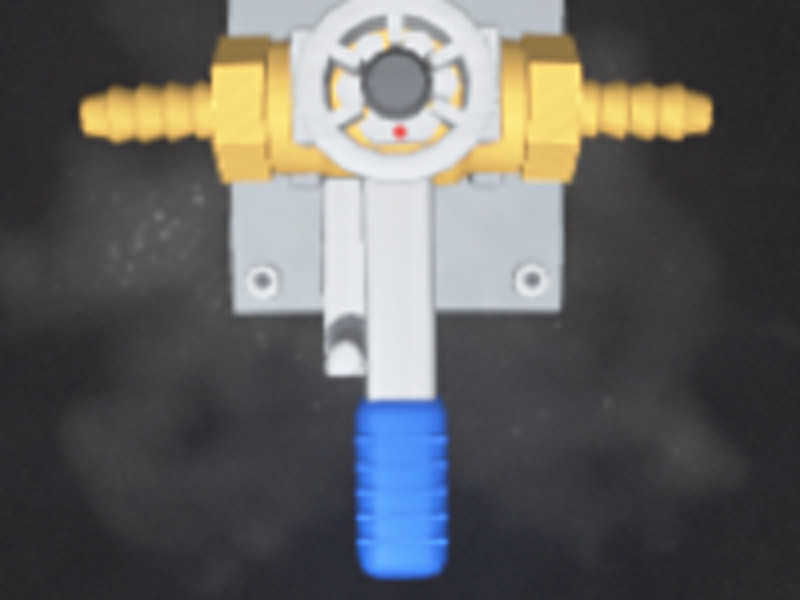

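View pics/s11.png

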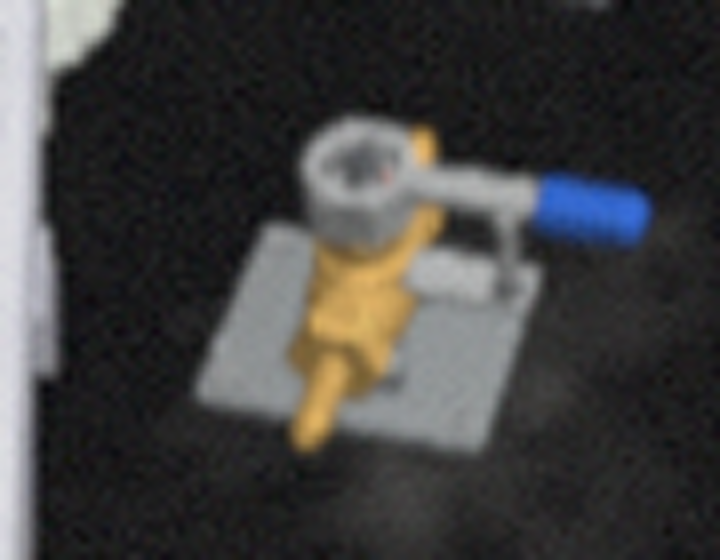

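Run:
```python
from h import *
c=np.load('w11.npy',allow_pickle=True).item()
im=cv2.imread('pics/w11.png')[:,:,::-1].astype(int)
m=(im[:,:,2]-im[:,:,0]>100); m[:,:290]=0; m[:,350:]=0; m[:150]=0; m[215:]=0
ys,xs=np.nonzero(m); G=onz(c,xs.mean(),ys.mean(),.1035,True)
H=onz(c,220+396/4,60+88/4,.106,True)
print(G,H,np.linalg.norm((G-H)[:2]),'yaw H',np.degrees(np.arctan2(*(H-G)[1::-1])),'yaw valve axis',np.degrees(np.arctan2(.0493-G[1],.5281-G[0])))
a=cv2.imread('pics/top0.png'); t=robot.get_image('top'); save('top1.png',t)
```

```text
[0.44081506 0.07833342 0.1035    ] [0.52678548 0.05010483 0.106     ] 0.09048626934166508 yaw H -18.17771714477385 yaw valve axis -18.39857260832468
```

View pics/top1.png

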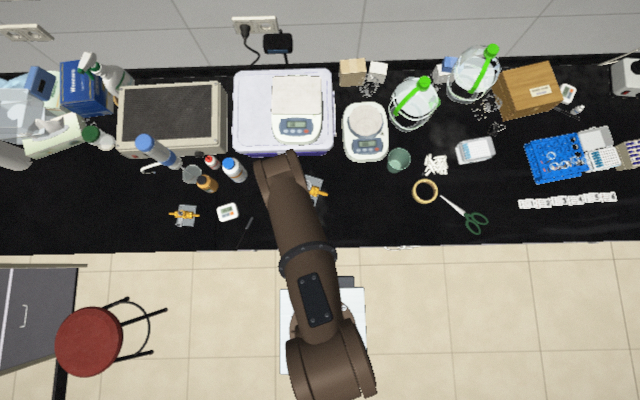

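The lever measures A ≈ 0 against the pin and the bystanders are where they were. I'm handing in.

```bash
python3 -c "
from station import robot
print(robot.finish_job())"
```

```text
the job is handed in; nothing more can be done
None
```

The lever is back on the stem and the valve is closed. The lever is fully seated and rests against the stop pin, and I handed the job in at about 11 s.

- **Fitting:** I read the stem angle from the red dot in the wrist camera (A about 0.64 rad) and turned the lever to match before lowering it. The splines meshed at once with no contact force, so I did not need to rest it and search by turning. The hub slid down to the shoulder, and I stopped at about 13 N of contact there.
- **Closing:** I swung the lever clockwise until it met the pin. The torque peaked at about 1.75 Nm, roughly 24 N on the pin, so I eased back to a light touch before letting go.
- **Last checks:** The lever's measured turn was -18.2° to -18.4° against -18.4° for the valve, so A is about 0. The pictures show the arm against the pin, the wrist force near zero and the bystanders where they were.
- **Small disagreement:** The red dot sits slightly off the arm's line, within the splines' free play. The stem may lag the lever by up to about 4°.

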